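Unlock the paint chest's drawer and pack it

TASK

Lift the red locking stay under the open lid, by the lid's hinge, so that the drawer of the grey paint chest is released, and pull the drawer well out. Stand the orange jar and the yellow carton upright in the drawer, setting them down gently in the two gaps on either side of the green jar already in it. Leave the drawer out ready for use, the stay raised, the lid as it stands, and the tape roll, sanding block and big tin where they are.

Things in the scene. Friction and masses are not known exactly. Their poses are not given: they have to be found in the camera images.
- chest: Grey steel paint chest, 230 deep (its x) x 220 wide (its y), fixed. Origin: centre of its underside on the bench; -x points out of the drawer front, +x to the back with the lid hinge, z up. Its flat top (tray) is 121 above the bench, open at the front; the back wall, 8 thick, rises to 175, and side walls 8 thick rise to 149 over the rear 70 mm.
- lid (a joint): angle of the blue lid above level (rad): 1.57 upright; starts at 1.15 to 1.30, held by a stiff hinge (1.2 N m). The lid, 235 long x 220 wide x 6, is hinged at chest x = +115, z = 176 mm and leans forward over the stay: a hand pointing straight down has no room there; lean the tool back towards the drawer front, 30 to 45 degrees from vertical.
- lid_edge (a point): middle of the lid's free edge, 235 mm from its hinge.
- stay (a joint): height by which the locking stay is raised (m): 0 down and locking, 0.030 fully up. Friction of about 4 N holds it wherever it is left. The drawer is locked until it is raised by more than about 0.017; raise it at least 0.024.
- stay_grip (a point): centre of the stay's red T-handle: a bar 50 mm long (chest's x), 16 thick (y), 14 tall, on an upright 12 mm steel rod. When down it is at chest x = +50, y = 0, z = 152 mm: 31 mm above the tray, 65 mm in front of the lid hinge. Axes as the chest's. It moves straight up.
- drawer (a joint): how far the drawer is pulled out (m): 0 shut, 0.140 fully out; it slides along the chest's -x. Friction about 1.5 N; a locked drawer has about 3 mm of play.
- drawer_handle (a point): middle of the drawer's steel bar handle: a bar 100 mm long along the chest's y, about 10 mm thick, 35 mm in front of the blue drawer front, 98 mm above the bench. Axes as the chest's; moves with the drawer.
- drawer_floor (a point): centre of the drawer's inner floor, 18 mm above the bench; axes as the chest's; moves with the drawer. Inside: 152 mm long (x -76 to +76, front panel at -76) x 192 wide (y -96 to +96); walls 4 thick, 68 above the floor, front panel 92. Fully out, the 140 mm nearest the front panel are clear of the chest. Things up to 90 tall pass under the chest's top.
- jar: orange paint jar with black cap to be packed: an upright cylinder 56 mm in diameter, 85 mm tall, about 0.25 kg. Origin at the centre of its underside, z up.
- carton: yellow carton with a white band to be packed: 66 mm along its x, 54 mm along its y, 85 mm tall, about 0.2 kg. Origin at the centre of its underside, z up. It fits beside the green jar with its 66 mm side along the drawer's length (x).
- old_jar: green paint jar with white cap that already stands in the drawer near the middle of its width, same size as the orange one; each gap beside it is 61 to 75 mm wide. Origin at the centre of its underside.
- tape: bystander: blue tape roll lying flat, 100 mm in diameter, 25 mm tall. Origin at the centre of its underside.
- sander: bystander: cork sanding block, 95 (x) x 60 (y) x 32 mm tall. Origin at the centre of its underside.
- tin: bystander: big paint tin, 104 mm in diameter, 105 mm tall, 0.8 kg. Origin at the centre of its underside.
Not all that is in view belongs to the job. What is meant by the carton is not purple, and is the larger of those in its own colour. Of the things that look like the jar, take the one that is nearest to the robot's base at the start.

How it is judged:
By the outcome, as a careful person would: the job done as asked, in the order asked, and still so for the second after the job is handed in, with the robot touching nothing.
It also fails if it takes over 72 s, if anything falls off the work surface, if the arm or the gripper's body presses on something with over 40 N, if the wrist force passes 120 N, or if a joint passes its speed limit or range.

ROBOT

A 6-joint arm with a two-finger parallel gripper is mounted at the origin on the work surface. World frame = base frame: x ahead of the robot, y to its left, z up, the work surface at z = 0. Lengths are in m, angles in rad, forces in N, time in s.
With the tool pointing down it reaches from about 0.35 to 0.85 m from the base axis. Payload 8.1 kg.
Tool frame: the origin (TCP) lies midway between the tips of the shut fingers; the grasp point (between the pads) lies 19 mm behind it; z points along the fingers, y is the line along which they close (so a half turn about z gives the same grasp; the last joint's range is limited). The gripper opens to 93 mm and grips with 3 to 60 N. Pads are 15 mm wide; open, the fingers measure 128 mm over their backs; the gripper's body (75 mm by 188 mm) begins 65 mm behind the grasp point.
Start: joints at [1.204, 0.13, 1.488, -0, 1.523, -0.085], TCP at [0.167, 0.576, 0.219] pointing down, gripper open.
Joint ranges: [-2.96, 2.96], [-0.89, 2.26], [0.02, 2.5], [-1.34, 4.48], [0, 2.73], [-2.66, 2.66]. Speed limits (rad/s): [2.39, 2.39, 2.79, 3.14, 3.14, 3.14].

INTERFACE

Orientations are given as a rotation vector (axis times angle).
In Python, from plant import robot, cams gives the robot as it stands. The module is installed in compiled form; this text tells all that it offers.
- The arm moves only by the tool play_rows, never from a script. Its arguments are lists of equal length, an entry for each row: "slide": the shift along the tool's x, y, z scaled (see below), a list of three; "twist": the turn, a rotation vector about the tool's x, y, z scaled (see below), a list of three. A call has exactly 8 rows; each row shifts and turns the commanded pose from where the row before left it, along the tool's axes as they then stand; what a row does not reach is not made up. The controller multiplies each number of a shift by 25 cm and each number of a turn by 60 degrees. A row lasts 1/10 s, in which the tool goes at most 50 mm and 8.59 degrees, less where a joint would pass 70% of its speed; a pose out of reach is approached as far as the arm can. A call with a number of a shift or a turn outside -1 to 1 is refused whole. A call with a gripper value outside its range is refused whole. "fingers" is the closure, from -1 (fully open) to 1 (shut), set as the call begins (left out, the last holds). The fingers move at their own pace and stop on an object; "force" is the grip in N (left out, the last holds). Time passes only in rows, so rows that do not move let the fingers close, or fill a call up. It gives the time, the measured TCP pose, the force, the opening and the grip force at its end, in the units of the state.
- robot.read_state(): the state, without advancing time (a new reading comes with each control period).
- cams.read_camera(name): name is "side" or "top" or "wrist"; returns (picture, depth): 384x512x3 uint8, red, green, blue; 384x512 float32, m along the optical axis (not along the pixel's ray), 0 where there is no reading.
- cams.get_calibration(name): a dict with "fx", "fy", "cx", "cy" (pixels), "world_from_camera" (4x4, takes a point from camera to world coordinates). Camera axes: x right, y down, z forward; pixel columns grow to the right and rows downward; lengths in m; the calibration is good to about 2 mm. A picture is of the moment at which its call begins: read the wrist's pose just before it. get_calibration takes no time and is no camera call; for the wrist camera it gives the pose at the moment of the call.
- robot.close_job(): hands the job in; it is judged then, once.
The state is a dict: "t": time; "q": joint angles; "dq": joint speeds; "joint_torque": joint torques, N m; "tool_pos": TCP position; "orientation": TCP orientation; "force": force on the tool from outside, world axes, zero at the start; "wrist_torque": the same for the moment, N m; "opening": finger opening in m; "gripper_force": force on a finger pad.
Only numpy, scipy, OpenCV 4.12 (cv2) and the standard library are available. Lean on these libraries where they do the work, as an engineer would, in place of code of your own. Each camera call takes 0.05 s, during which the arm holds its last target. There are 200 camera calls.

## Working session

There is one attempt and no reset: what is moved stays moved. The work goes in short steps, Python scripts to look and compute and a tool call to move; the robot and the scene stay as the last step left them, time stands still between calls to the robot, and variables do not carry over. Pictures are saved under pics/ and viewed, at most 10 in all, crops included, and the job is handed in when it is done.

Besides the shell and the picture viewer there is one more tool, called after "Request:" in YAML: its name, and indented under it one key for each argument. play_rows: Moves the arm, as the interface text tells. Shifts and turns lie within -1 to 1; 1 stands for 25 cm of shift or 60 degrees of turn. Its arguments: {"type":"object","properties":{"slide":{"type":"array"},"twist":{"type":"array"},"fingers":{"type":"number"},"force":{"type":"number"}},"required":["slide","twist"]}

```bash
mkdir -p pics; cat > h.py <<'E'
import numpy as np, cv2
from plant import robot, cams
from scipy.spatial.transform import Rotation as R
def pts(name):
    c=cams.get_calibration(name); im,d=cams.read_camera(name)
    v,u=np.indices(d.shape)
    P=np.stack([(u-c['cx'])/c['fx']*d,(v-c['cy'])/c['fy']*d,d],-1)
    T=np.array(c['world_from_camera']); W=P@T[:3,:3].T+T[:3,3]; W[d==0]=np.nan
    return im,W
E
python3 - <<'E'
from h import *
s=robot.read_state(); print({k:np.round(v,3) for k,v in s.items()})
out=[]
for n in ['top','side']:
    im,W=pts(n); np.savez('%s0.npz'%n,im=im,W=W); out.append(im[:,:,::-1])
    c=cams.get_calibration(n); print(n,c['fx'],np.round(c['world_from_camera'],3))
cv2.imwrite('pics/top0.png',cv2.resize(out[0],(800,600)));cv2.imwrite('pics/side0.png',cv2.resize(out[1],(800,600)))
E
```

```text
{'t': np.float64(0.0), 'q': array([ 1.204,  0.131,  1.489,  0.   ,  1.523, -0.085]), 'dq': array([ 0.   ,  0.   , -0.001, -0.002,  0.001, -0.001]), 'joint_torque': array([-0.0000e+00, -5.5982e+01, -4.9177e+01,  7.7000e-02,  3.5000e-02,
       -0.0000e+00]), 'tool_pos': array([0.167, 0.576, 0.218]), 'orientation': array([-4.41e-01, -3.11e+00,  3.00e-03]), 'force': array([ 0.151,  0.533, -0.306]), 'wrist_torque': array([ 0.026, -0.019,  0.014]), 'gripper_force': np.float64(0.0), 'opening': np.float64(0.093)}
top 377.6890783401842 [[ 0.008 -0.997  0.078  0.467]
 [-1.    -0.008  0.004 -0.068]
 [-0.004 -0.078 -0.997  1.247]
 [ 0.     0.     0.     1.   ]]
side 346.55894520744226 [[ 0.864 -0.317  0.391  0.173]
 [-0.503 -0.566  0.653 -0.703]
 [ 0.014 -0.761 -0.648  0.756]
 [ 0.     0.     0.     1.   ]]
```

View pics/top0.png

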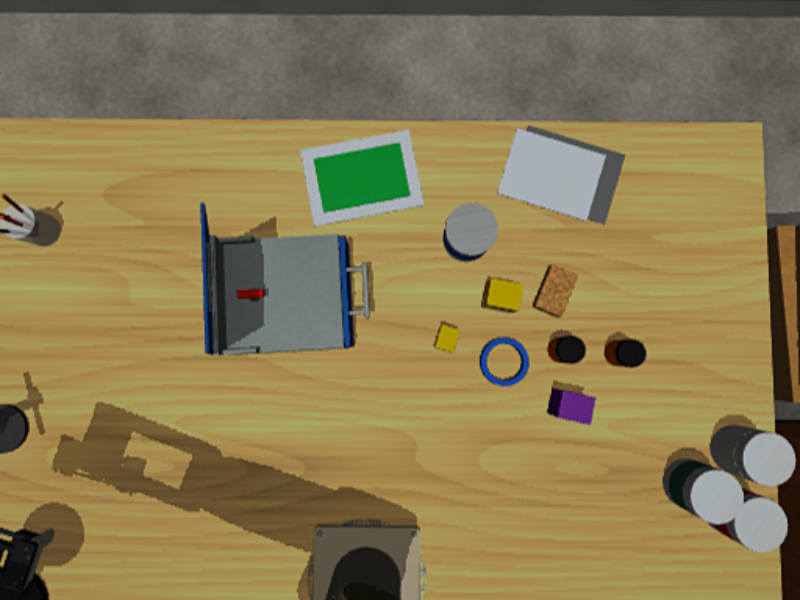

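View pics/side0.png

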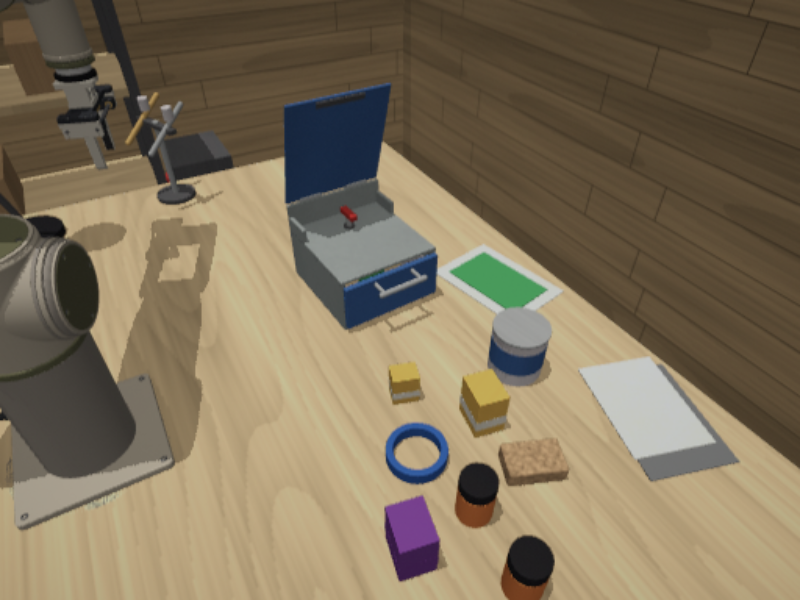

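The two orange jars in the top view are at (568,348) and (628,350); the first is nearer the base. The yellow cartons are at (503,294), which is large, and (447,337), which is small, plus a purple one at (573,405). I take the yellow one at (503,294) and the jar at (568,348).

```bash
python3 - <<'E'
from h import *
z=np.load('top0.npz'); im,W=z['im'],z['W']; hsv=cv2.cvtColor(im,cv2.COLOR_RGB2HSV)
def comps(m,mn=40):
    n,l,st,c=cv2.connectedComponentsWithStats(m.astype(np.uint8))
    return [(l==i,c[i],st[i,4]) for i in range(1,n) if st[i,4]>mn]
Z=W[...,2]
H,S,V=[hsv[...,i].astype(int) for i in range(3)]
def rect(m):
    p=W[m][:,:2]; r=cv2.minAreaRect((p*1000).astype(np.float32)); return np.round(r[0],1),np.round(r[1],1),round(r[2],1)
print('yellow')
for m,c,a in comps((H>22)&(H<32)&(S>190)&(V>120)&(Z>.03),30): print(c*800/512,a,np.nanmedian(Z[m]),rect(m&(Z>np.nanmedian(Z[m])-.004)))
print('black caps')
for m,c,a in comps((V<70)&(Z>.07)&(Z<.1)&(W[...,1]<-.1),30): print(c*800/512,a,np.nanmedian(Z[m]),rect(m))
print('purple');
for m,c,a in comps((H>130)&(H<155)&(S>120)&(Z>.02),30): print(c*800/512,a,np.nanmedian(Z[m]),rect(m))
print('tray')
for m,c,a in comps((abs(Z-.121)<.005)&(S<60)&(W[...,1]>-.1),200): print(c*800/512,a,np.nanmedian(Z[m]),rect(m))
print('blue')
for m,c,a in comps((H>100)&(H<125)&(S>120)&(V>50),30): print(c*800/512,a,np.nanmedian(Z[m]),rect(m&np.isfinite(Z)))
print('red')
for m,c,a in comps(((H<6)|(H>174))&(S>180)&(W[...,1]>-.1),15): print(c*800/512,a,np.nanmedian(Z[m]),rect(m&(Z>.14)))
print('cork/tin')
for m,c,a in comps((abs(Z-.032)<.004)|(abs(Z-.105)<.004),100): print(c*800/512,a,np.nanmedian(Z[m]),rect(m))
hm=(Z>.085)&(Z<.115)&(S<70)&(W[...,1]<.02)&(W[...,1]>-.12)
for m,c,a in comps(hm,20): print('handle?',c*800/512,a,np.nanmedian(Z[m]),rect(m))
s=np.load('side0.npz')['im']; 
cv2.imwrite('pics/crop.png',np.hstack([cv2.resize(im[165:285,265:425],(480,360),interpolation=2),cv2.resize(s[220:384,240:380],(307,360),interpolation=2)])[:,:,::-1])
E
```

```text
yellow
[504.64492507 293.55415531] 367 0.0836220512882897 (array([ 581.9, -271.7]), array([65. , 52.4]), 78.5)
[447.06491713 337.67265193] 181 0.06022572722464936 (array([ 494. , -160.2]), array([37.7, 46.5]), 72.3)
black caps
[570.05107004 348.57125486] 257 0.08358505053411602 (array([ 473.9, -401.3]), array([49.2, 53.8]), 0.6)
[630.09129213 352.15941011] 267 0.08366125614654285 (array([ 467.1, -519. ]), array([52.9, 52.2]), 83.8)
[737.66447368 448.38267544] 171 0.0859275117771674 (array([ 278.4, -726.4]), array([37.2, 94.7]), 79.2)
[688.09609827 483.48988439] 173 0.08659653475489537 (array([ 212.9, -630.3]), array([41.3, 97.7]), 69.3)
[728.75844595 530.36317568] 37 0.08998257743966587 (array([ 129.5, -696.5]), array([41.5,  4.9]), 27.9)
purple
[571.75347222 405.63194444] 450 0.08296075724350405 (array([ 361.1, -408.9]), array([67.2, 52.1]), 77.4)
tray
[283.49293855 293.09526759] 5045 0.12043046123676371 (array([576. , 162.2]), array([218.7, 224. ]), 3.7)
blue
[204.38784247 278.43179224] 219 0.40180601007439315 (array([571.5, 217.8]), array([216.7,   5.9]), 3.7)
[343.8087406  291.15366541] 266 0.1089937876674385 (array([582.7,  49.3]), array([213.2,  21.1]), 3.9)
[503.67358934 361.31465517] 319 0.02352379086680867 (array([ 447.1, -279.1]), array([96.6, 97.6]), 89.7)
red
[ 10.7421875  219.43359375] 16 0.13987064639033198 (array([710.8, 675.3]), array([9.3, 5.2]), 89.2)
[250.21067416 293.36376404] 89 0.1580677196352005 (array([571.7, 214.3]), array([13. , 47.4]), 5.7)
cork/tin
[471.1260169  227.70455257] 799 0.10411694520384795 (array([ 709.1, -203.2]), array([101.6, 102.2]), 89.8)
[555.7763009  288.92463235] 442 0.03088280614561889 (array([ 596. , -387.1]), array([58.9, 93.8]), 67.5)
handle? [364.45913462 290.24038462] 130 0.10152427966797628 (array([586.8,   7.5]), array([105.4,  21.6]), 0.8)
handle? [377.15707965 567.60232301] 113 0.10113816604378334 (array([ 54.3, -27.9]), array([97.5, 21.2]), 61.9)
```

View pics/crop.png

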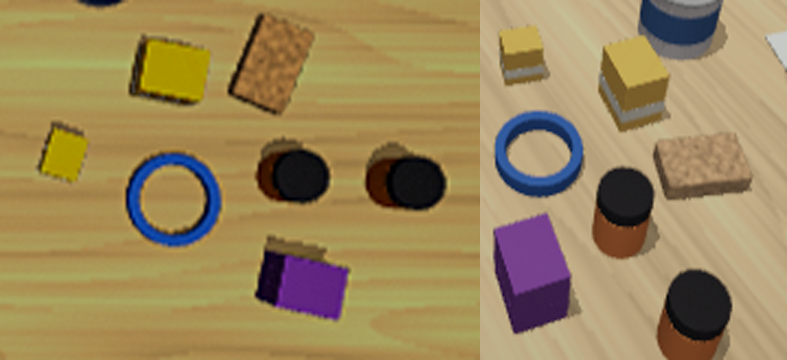

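The crop confirms the choice: the large yellow carton with the white band, and the jar nearer the base. Next is the move planner and the approach to the stay.

```bash
cat >> h.py <<'E'
A=np.radians(3.75); CX=np.array([-np.sin(A),np.cos(A),0]); CY=np.array([-np.cos(A),-np.sin(A),0]); O=np.array([.575,.1644,0])
ch=lambda x,y,z: O+CX*x+CY*y+np.array([0,0,z])
def ori(ydir,lean=0,ref=CX):   # tool y along ydir, z down leaning towards ref
    z=np.sin(lean)*ref-np.cos(lean)*np.array([0,0,1]); y=np.array(ydir,float); y-=z*(y@z); y/=np.linalg.norm(y)
    return np.column_stack([np.cross(y,z),y,z])
def plan(wps,rows=None):   # wps: (pos,R,nrows); same s,w in every row of a segment
    s=robot.read_state(); p=np.array(s['tool_pos']); r=R.from_rotvec(s['orientation']).as_matrix(); print('now',np.round(p,4),np.round(s['q'],2),'F',np.round(s['force'],1),'op',round(float(s['opening']),4),'t',round(float(s['t']),2))
    for P,Q,n in wps:
        w=R.from_matrix(r.T@Q).as_rotvec()/n
        M=sum(R.from_rotvec(w*i).as_matrix() for i in range(n)); sl=np.linalg.solve(M,r.T@(P-p))
        a=np.round(sl/.25,3); b=np.round(w/np.radians(60),3)
        mid=p.copy(); rr=r.copy(); path=[]
        for i in range(n): mid=mid+rr@(a*.25); rr=rr@R.from_rotvec(b*np.radians(60)).as_matrix(); path.append(mid)
        print(n,'rows',a.tolist(),b.tolist(),'|s|%.0fmm |w|%.1f'%(1e3*np.linalg.norm(a*.25),np.degrees(np.linalg.norm(b*np.radians(60)))),'mid',np.round(path[n//2-1],3),'end',np.round(mid,4))
        p,r=mid,rr
E
python3 - <<'E'
from h import *
Q=ori(-CY,np.radians(40)); z=Q[:,2]; g=np.array([.5717,.2143,.152])+.019*z
s=robot.read_state(); R0=R.from_rotvec(s['orientation']).as_matrix()
plan([(np.array([.40,.13,.32]),ori([.9,.43,0]),16),(g-.1*z,Q,8),(g,Q,8)])
E
```

```text
now [0.1666 0.5759 0.2177] [ 1.2   0.13  1.49 -0.    1.52 -0.09] F [0.9 0.  0.3] op 0.093 t 0.1
16 rows [-0.119, -0.052, -0.026] [-0.0, 0.0, 0.05] |s|33mm |w|3.0 mid [0.332 0.378 0.27 ] end [0.4016 0.1296 0.3223]
8 rows [-0.025, 0.086, 0.052] [-0.016, 0.082, 0.044] |s|26mm |w|5.7 mid [0.489 0.145 0.269] end [0.575  0.1631 0.214 ]
8 rows [-0.0, 0.0, 0.05] [-0.0, 0.0, 0.0] |s|12mm |w|0.0 mid [0.573 0.195 0.176] end [0.5707 0.2269 0.1372]
```

```bash
python3 - <<'E'
from h import *
Q=ori(-CY,np.radians(40)); z=Q[:,2]; g=np.array([.5717,.2143,.152])+.019*z
plan([(np.array([.27,.30,.29]),ori([.55,.83,0]),8),(np.array([.40,.09,.33]),ori([.95,.31,0]),8),(g-.1*z,Q,8),(g,Q,8)])
E
```

```text
now [0.1666 0.5759 0.2177] [ 1.2   0.13  1.49 -0.    1.52 -0.09] F [0.9 0.  0.3] op 0.093 t 0.1
8 rows [-0.103, -0.106, -0.036] [-0.0, 0.0, 0.036] |s|38mm |w|2.2 mid [0.229 0.442 0.254] end [0.2697 0.3001 0.2901]
8 rows [-0.125, -0.017, -0.02] [-0.0, 0.0, 0.08] |s|32mm |w|4.8 mid [0.353 0.206 0.31 ] end [0.4011 0.0902 0.3303]
8 rows [-0.001, 0.091, 0.063] [-0.011, 0.083, 0.029] |s|28mm |w|5.3 mid [0.488 0.122 0.269] end [0.575  0.1623 0.2147]
8 rows [-0.0, -0.0, 0.05] [0.0, 0.0, -0.0] |s|12mm |w|0.0 mid [0.573 0.194 0.176] end [0.5712 0.2265 0.1381]
```

Request:
play_rows:
  slide:
    - [-0.103, -0.106, -0.036]
    - [-0.103, -0.106, -0.036]
    - [-0.103, -0.106, -0.036]
    - [-0.103, -0.106, -0.036]
    - [-0.103, -0.106, -0.036]
    - [-0.103, -0.106, -0.036]
    - [-0.103, -0.106, -0.036]
    - [-0.103, -0.106, -0.036]
  twist:
    - [0, 0, 0.036]
    - [0, 0, 0.036]
    - [0, 0, 0.036]
    - [0, 0, 0.036]
    - [0, 0, 0.036]
    - [0, 0, 0.036]
    - [0, 0, 0.036]
    - [0, 0, 0.036]
  fingers: -1
  force: 20

```text
t: 0.9
tool_pos: [0.2698, 0.2989, 0.2906]
orientation: [-0.906, -3.008, 0.001]
force: [0.7, -0.1, 0.1]
opening: 0.0924
gripper_force: 0.0
```

Request:
play_rows:
  slide:
    - [-0.125, -0.017, -0.02]
    - [-0.125, -0.017, -0.02]
    - [-0.125, -0.017, -0.02]
    - [-0.125, -0.017, -0.02]
    - [-0.125, -0.017, -0.02]
    - [-0.125, -0.017, -0.02]
    - [-0.125, -0.017, -0.02]
    - [-0.125, -0.017, -0.02]
  twist:
    - [0, 0, 0.08]
    - [0, 0, 0.08]
    - [0, 0, 0.08]
    - [0, 0, 0.08]
    - [0, 0, 0.08]
    - [0, 0, 0.08]
    - [0, 0, 0.08]
    - [0, 0, 0.08]

```text
t: 1.7
tool_pos: [0.4013, 0.0892, 0.3304]
orientation: [-1.847, -2.541, 0.001]
force: [0.7, 0.8, -0.4]
opening: 0.0929
gripper_force: 0.0
```

```bash
python3 - <<'E'
from h import *
Q=ori(-CY,np.radians(40)); z=Q[:,2]; g=np.array([.5717,.2143,.152])+.019*z
plan([(g-.1*z,Q,8),(g,Q,8)])
E
```

```text
now [0.4013 0.0892 0.3304] [ 0.09 -0.41  1.78  0.    1.77 -0.22] F [ 0.7  0.8 -0.4] op 0.0929 t 1.7
8 rows [-0.001, 0.091, 0.063] [-0.01, 0.083, 0.028] |s|28mm |w|5.3 mid [0.488 0.12  0.269] end [0.5749 0.1616 0.2143]
8 rows [0.0, 0.0, 0.05] [-0.001, -0.0, 0.0] |s|12mm |w|0.1 mid [0.573 0.194 0.176] end [0.5706 0.2258 0.1378]
```

Request:
play_rows:
  slide:
    - [-0.001, 0.091, 0.063]
    - [-0.001, 0.091, 0.063]
    - [-0.001, 0.091, 0.063]
    - [-0.001, 0.091, 0.063]
    - [-0.001, 0.091, 0.063]
    - [-0.001, 0.091, 0.063]
    - [-0.001, 0.091, 0.063]
    - [-0.001, 0.091, 0.063]
  twist:
    - [-0.01, 0.083, 0.028]
    - [-0.01, 0.083, 0.028]
    - [-0.01, 0.083, 0.028]
    - [-0.01, 0.083, 0.028]
    - [-0.01, 0.083, 0.028]
    - [-0.01, 0.083, 0.028]
    - [-0.01, 0.083, 0.028]
    - [-0.01, 0.083, 0.028]

```text
t: 2.5
tool_pos: [0.5755, 0.1635, 0.214]
orientation: [-1.741, -1.868, -0.635]
force: [-0.3, 0.4, 0.2]
opening: 0.0932
gripper_force: 0.0
```

```bash
python3 - <<'E'
from h import *
im,W=pts('wrist'); cv2.imwrite('pics/w1.png',im[:,:,::-1])
h=cv2.cvtColor(im,cv2.COLOR_RGB2HSV); m=((h[...,0]<6)|(h[...,0]>174))&(h[...,1]>170)&(h[...,2]>60)&(W[...,2]>.13)&(W[...,2]<.18)
p=W[m]; q=(p-O); print(m.sum(),'chest x',np.percentile(q@CX,[2,50,98]).round(4),'y',np.percentile(q@CY,[2,50,98]).round(4),'z',np.percentile(p[:,2],[2,98]).round(4))
Q=ori(-CY,np.radians(40)); z=Q[:,2]; g=np.array([.5717,.2143,.152])+.019*z
plan([(g,Q,8)])
E
```

```text
1290 chest x [0.0253 0.0465 0.0728] y [-0.0085 -0.0011  0.0061] z [0.1531 0.1599]
now [0.5754 0.1638 0.2082] [-0.22  0.2   1.6   0.67  1.59 -0.36] F [-3.1 -0.6 -3. ] op 0.0929 t 2.55
8 rows [0.001, 0.0, 0.047] [-0.001, -0.001, -0.001] |s|12mm |w|0.1 mid [0.573 0.195 0.173] end [0.5708 0.2261 0.1379]
```

View pics/w1.png

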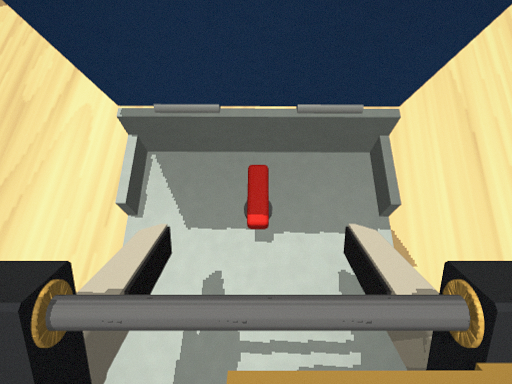

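The wrist view shows the red bar at (258,197), centred between the fingers. I'll approach it.

Request:
play_rows:
  slide:
    - [0, 0, 0.06]
    - [0, 0, 0.06]
    - [0, 0, 0.06]
    - [0, 0, 0.06]
    - [0, 0, 0.06]
    - [0, 0, 0.06]
    - [0, 0, 0.02]
    - [0, 0, 0]
  twist:
    - [0, 0, 0]
    - [0, 0, 0]
    - [0, 0, 0]
    - [0, 0, 0]
    - [0, 0, 0]
    - [0, 0, 0]
    - [0, 0, 0]
    - [0, 0, 0]

```text
t: 3.35
tool_pos: [0.5692, 0.2251, 0.1412]
orientation: [-1.74, -1.872, -0.631]
force: [-0.7, 0.6, -0.1]
opening: 0.0932
gripper_force: 0.0
```

```bash
python3 - <<'E'
from h import *
Q=ori(-CY,np.radians(40)); z=Q[:,2]; g=np.array([.5722,.2143,.152])+.019*z
plan([(g,Q,4),(g+np.array([0,0,.031]),Q,8)])
E
```

```text
now [0.5692 0.2251 0.1412] [-0.12  0.24  1.68  0.69  1.43 -0.37] F [-0.7  0.6 -0.1] op 0.0932 t 3.35
4 rows [-0.001, 0.002, 0.004] [-0.002, -0.0, 0.001] |s|1mm |w|0.1 mid [0.57  0.226 0.139] end [0.5711 0.2271 0.1375]
8 rows [0.01, 0.0, -0.012] [0.0, -0.0, 0.0] |s|4mm |w|0.0 mid [0.571 0.227 0.153] end [0.5711 0.2269 0.1687]
```

Request:
play_rows:
  slide:
    - [-0.004, 0.008, 0.008]
    - [0, 0, 0.008]
    - [0, 0, 0]
    - [0, 0, 0]
    - [0, 0, 0]
    - [0, 0, 0]
    - [0, 0, 0]
    - [0, 0, 0]
  twist:
    - [-0.008, 0, 0.004]
    - [0, 0, 0]
    - [0, 0, 0]
    - [0, 0, 0]
    - [0, 0, 0]
    - [0, 0, 0]
    - [0, 0, 0]
    - [0, 0, 0]
  fingers: 1
  force: 20

```text
t: 4.15
tool_pos: [0.5719, 0.2263, 0.1383]
orientation: [-1.75, -1.868, -0.64]
force: [-1.1, -0.0, -0.4]
opening: 0.0335
gripper_force: 0.0
```

```bash
python3 - <<'E'
from h import *
s=robot.read_state();print(s['opening'],s['gripper_force'],s['force'])
E
```

```text
0.033470999364270684 0.0 [-1.07745653 -0.01913761 -0.39104548]
```

Still closing. I'll wait a few rows, then lift.

Request:
play_rows:
  slide:
    - [0, 0, 0]
    - [0, 0, 0]
    - [0, 0, 0]
    - [0, 0, 0]
    - [0, 0, 0]
    - [0.01, 0, -0.012]
    - [0.01, 0, -0.012]
    - [0.01, 0, -0.012]
  twist:
    - [0, 0, 0]
    - [0, 0, 0]
    - [0, 0, 0]
    - [0, 0, 0]
    - [0, 0, 0]
    - [0, 0, 0]
    - [0, 0, 0]
    - [0, 0, 0]

```text
t: 4.95
tool_pos: [0.5713, 0.2263, 0.1496]
orientation: [-1.75, -1.868, -0.638]
force: [-3.2, 0.3, -5.4]
opening: 0.016
gripper_force: 20.0
```

Request:
play_rows:
  slide:
    - [0.01, 0, -0.012]
    - [0.01, 0, -0.012]
    - [0.01, 0, -0.012]
    - [0.01, 0, -0.012]
    - [0.007, 0, -0.009]
    - [0, 0, 0]
    - [0, 0, 0]
    - [0, 0, 0]
  twist:
    - [0, 0, 0]
    - [0, 0, 0]
    - [0, 0, 0]
    - [0, 0, 0]
    - [0, 0, 0]
    - [0, 0, 0]
    - [0, 0, 0]
    - [0, 0, 0]

```text
t: 5.75
tool_pos: [0.5713, 0.2263, 0.1684]
orientation: [-1.749, -1.868, -0.639]
force: [-5.8, 1.5, -5.3]
opening: 0.0155
gripper_force: 20.0
```

Request:
play_rows:
  slide:
    - [0, 0, 0]
    - [0, 0, 0]
    - [0, 0, 0]
    - [0, 0, 0]
    - [0, 0, -0.05]
    - [0, 0, -0.1]
    - [0, 0, -0.15]
    - [0, 0, -0.15]
  twist:
    - [0, 0, 0]
    - [0, 0, 0]
    - [0, 0, 0]
    - [0, 0, 0]
    - [0, 0, 0]
    - [0, 0, 0]
    - [0, 0, 0]
    - [0, 0, 0]
  fingers: 0

```text
t: 6.55
tool_pos: [0.576, 0.1529, 0.2561]
orientation: [-1.749, -1.868, -0.639]
force: [-0.1, 0.1, 0.4]
opening: 0.0463
gripper_force: 0.0
```

```bash
python3 - <<'E'
from h import *
im,W=pts('wrist'); h=cv2.cvtColor(im,cv2.COLOR_RGB2HSV); m=((h[...,0]<6)|(h[...,0]>174))&(h[...,1]>170)&(h[...,2]>60)&(W[...,2]>.13)&(W[...,2]<.22)
print('stay top z',np.percentile(W[m][:,2],[50,95]),m.sum())
d=np.load('top0.npz'); W=d['W']; im=d['im']; q=W-O; x=q@CX; y=q@CY; z=W[...,2]
b=(abs(y)<.04)&(x<-.1)&(x>-.2)&(z>.08)
for k in np.argwhere(b[:,:]): pass
for yy in (-.02,.0,.02):
    k=b&(abs(y-yy)<.002); o=np.argsort(x[k]); print([(round(a*1e3),round(c*1e3)) for a,c in zip(x[k][o],z[k][o])])
P=ch(-.136,0,.16); Q=ori(-CY)
plan([(P,Q,8),(ch(-.136,0,.078),Q,8)])
E
```

```text
stay top z [0.1885907  0.18976013] 1138
[(-166, 104), (-166, 99), (-163, 103), (-160, 102), (-157, 97), (-126, 97), (-126, 96), (-124, 107), (-121, 111), (-118, 110), (-115, 108), (-113, 117), (-110, 119), (-107, 118), (-104, 124), (-101, 117)]
[(-165, 103), (-162, 101), (-159, 101), (-156, 99), (-126, 108), (-123, 110), (-120, 108), (-117, 106), (-112, 121), (-112, 119), (-109, 121), (-109, 118), (-106, 123), (-106, 119), (-104, 124), (-103, 120), (-100, 123)]
[(-164, 100), (-161, 103), (-158, 103), (-126, 87), (-125, 110), (-122, 111), (-119, 109), (-119, 107), (-116, 109), (-116, 106), (-114, 122), (-111, 120), (-108, 120), (-105, 118), (-102, 119)]
now [0.5787 0.1494 0.2619] [-0.24  0.15  1.55  0.66  1.66 -0.32] F [ 0.9 -1.1  4.3] op 0.0466 t 6.6
8 rows [-0.077, -0.002, 0.025] [0.001, -0.083, 0.0] |s|20mm |w|5.0 mid [0.58  0.098 0.2  ] end [0.5832 0.0286 0.1589]
8 rows [0.0, 0.0, 0.04] [0.0, -0.0, -0.0] |s|10mm |w|0.0 mid [0.583 0.029 0.119] end [0.5834 0.0287 0.0789]
```

```bash
python3 - <<'E'
from h import *
Q=ori(-CY)
plan([(ch(-.142,0,.16),Q,8),(ch(-.142,0,.078),Q,8),(ch(-.288,0,.078),Q,16)])
E
```

```text
now [0.5787 0.1494 0.2619] [-0.24  0.15  1.55  0.66  1.66 -0.32] F [ 0.9 -1.1  4.3] op 0.0466 t 6.6
8 rows [-0.08, -0.002, 0.023] [0.001, -0.083, 0.0] |s|21mm |w|5.0 mid [0.581 0.094 0.2  ] end [0.5836 0.0217 0.1603]
8 rows [0.0, 0.0, 0.041] [0.0, -0.0, -0.0] |s|10mm |w|0.0 mid [0.584 0.022 0.119] end [0.5838 0.0218 0.0783]
16 rows [-0.036, 0.0, 0.0] [0.0, -0.0, -0.0] |s|9mm |w|0.0 mid [ 0.589 -0.05   0.078] end [ 0.5932 -0.1219  0.0782]
```

Request:
play_rows:
  slide:
    - [-0.08, -0.002, 0.023]
    - [-0.08, -0.002, 0.023]
    - [-0.08, -0.002, 0.023]
    - [-0.08, -0.002, 0.023]
    - [-0.08, -0.002, 0.023]
    - [-0.08, -0.002, 0.023]
    - [-0.08, -0.002, 0.023]
    - [-0.08, -0.002, 0.023]
  twist:
    - [0.001, -0.083, 0]
    - [0.001, -0.083, 0]
    - [0.001, -0.083, 0]
    - [0.001, -0.083, 0]
    - [0.001, -0.083, 0]
    - [0.001, -0.083, 0]
    - [0.001, -0.083, 0]
    - [0.001, -0.083, 0]
  fingers: 1

```text
t: 7.4
tool_pos: [0.5812, 0.0253, 0.1535]
orientation: [-2.144, -2.292, 0.005]
force: [0.6, 0.5, -0.1]
opening: 0.0003
gripper_force: 0.0
```

```bash
python3 - <<'E'
from h import *
im,W=pts('wrist')
Q=ori(-CY)
plan([(ch(-.142,0,.078),Q,8)])
E
```

```text
now [0.5806 0.0243 0.1522] [-0.04  0.13  1.62 -0.01  1.41 -0.11] F [-1.  -0.7 -0.2] op 0.0002 t 7.45
8 rows [-0.001, 0.002, 0.037] [-0.001, 0.001, 0.0] |s|9mm |w|0.1 mid [0.583 0.023 0.115] end [0.5846 0.0224 0.0782]
```

Request:
play_rows:
  slide:
    - [-0.008, 0.01, 0.04]
    - [0, 0, 0.04]
    - [0, 0, 0.04]
    - [0, 0, 0.04]
    - [0, 0, 0.045]
    - [0, 0, 0.045]
    - [0, 0, 0.045]
    - [0, 0, 0]
  twist:
    - [0, 0, 0]
    - [0, 0, 0]
    - [0, 0, 0]
    - [0, 0, 0]
    - [0, 0, 0]
    - [0, 0, 0]
    - [0, 0, 0]
    - [0, 0, 0]

```text
t: 8.25
tool_pos: [0.5813, 0.025, 0.0764]
orientation: [-2.139, -2.288, 0.006]
force: [-0.2, 0.7, -1.4]
opening: 0.0006
gripper_force: 0.0
```

Request:
play_rows:
  slide:
    - [-0.015, 0, 0]
    - [-0.025, 0, 0]
    - [-0.035, 0, 0]
    - [-0.045, 0, 0]
    - [-0.045, 0, 0]
    - [-0.045, 0, 0]
    - [-0.045, 0, 0]
    - [-0.045, 0, 0]
  twist:
    - [0, 0, 0]
    - [0, 0, 0]
    - [0, 0, 0]
    - [0, 0, 0]
    - [0, 0, 0]
    - [0, 0, 0]
    - [0, 0, 0]
    - [0, 0, 0]

```text
t: 9.05
tool_pos: [0.5882, -0.0512, 0.0789]
orientation: [-2.142, -2.29, 0.002]
force: [0.6, 1.6, 1.5]
opening: 0.0008
gripper_force: 1.1
```

Request:
play_rows:
  slide:
    - [-0.045, 0, 0]
    - [-0.045, 0, 0]
    - [-0.045, 0, 0]
    - [-0.045, 0, 0]
    - [-0.04, 0, 0]
    - [-0.03, 0, 0]
    - [-0.015, 0, 0]
    - [0, 0, 0]
  twist:
    - [0, 0, 0]
    - [0, 0, 0]
    - [0, 0, 0]
    - [0, 0, 0]
    - [0, 0, 0]
    - [0, 0, 0]
    - [0, 0, 0]
    - [0, 0, 0]

```text
t: 9.85
tool_pos: [0.5922, -0.1168, 0.0783]
orientation: [-2.142, -2.29, 0.004]
force: [0.1, 0.4, -0.4]
opening: 0.0007
gripper_force: 0.0
```

Request:
play_rows:
  slide:
    - [0, 0, -0.06]
    - [0, 0, -0.1]
    - [0, 0, -0.1]
    - [0, 0, -0.1]
    - [0, 0, -0.1]
    - [0, 0, -0.06]
    - [0, 0, 0]
    - [0, 0, 0]
  twist:
    - [0, 0, 0]
    - [0, 0, 0]
    - [0, 0, 0]
    - [0, 0, 0]
    - [0, 0, 0]
    - [0, 0, 0]
    - [0, 0, 0]
    - [0, 0, 0]
  fingers: -1

```text
t: 10.65
tool_pos: [0.5931, -0.1163, 0.2081]
orientation: [-2.141, -2.291, 0.003]
force: [0.5, 0.2, -0.2]
opening: 0.0598
gripper_force: 0.0
```

```bash
python3 - <<'E'
from h import *
Q=ori(-CX)
plan([(np.array([.4739,-.4013,.2]),Q,16)])
E
```

```text
now [ 0.5931 -0.1163  0.2081] [-0.28  0.15  1.48  0.    1.51 -0.35] F [ 0.5  0.2 -0.2] op 0.0598 t 10.65
16 rows [-0.083, 0.023, 0.002] [-0.0, 0.0, 0.094] |s|22mm |w|5.6 mid [ 0.592 -0.284  0.204] end [ 0.4721 -0.4019  0.2   ]
```

Request:
play_rows:
  slide:
    - [-0.083, 0.023, 0.002]
    - [-0.083, 0.023, 0.002]
    - [-0.083, 0.023, 0.002]
    - [-0.083, 0.023, 0.002]
    - [-0.083, 0.023, 0.002]
    - [-0.083, 0.023, 0.002]
    - [-0.083, 0.023, 0.002]
    - [-0.083, 0.023, 0.002]
  twist:
    - [0, 0, 0.094]
    - [0, 0, 0.094]
    - [0, 0, 0.094]
    - [0, 0, 0.094]
    - [0, 0, 0.094]
    - [0, 0, 0.094]
    - [0, 0, 0.094]
    - [0, 0, 0.094]

```text
t: 11.45
tool_pos: [0.5908, -0.2846, 0.2012]
orientation: [-2.857, -1.287, 0.01]
force: [-0.1, -0.7, 0.3]
opening: 0.0928
gripper_force: 0.0
```

Request:
play_rows:
  slide:
    - [-0.083, 0.023, 0.002]
    - [-0.083, 0.023, 0.002]
    - [-0.083, 0.023, 0.002]
    - [-0.083, 0.023, 0.002]
    - [-0.083, 0.023, 0.002]
    - [-0.083, 0.023, 0.002]
    - [-0.083, 0.023, 0.002]
    - [-0.083, 0.023, 0.002]
  twist:
    - [0, 0, 0.094]
    - [0, 0, 0.094]
    - [0, 0, 0.094]
    - [0, 0, 0.094]
    - [0, 0, 0.094]
    - [0, 0, 0.094]
    - [0, 0, 0.094]
    - [0, 0, 0.094]

```text
t: 12.25
tool_pos: [0.4706, -0.4017, 0.1977]
orientation: [-3.134, -0.093, 0.013]
force: [-1.0, -0.2, 0.2]
opening: 0.0929
gripper_force: 0.0
```

```bash
python3 - <<'E'
from h import *
im,W=pts('wrist'); cv2.imwrite('pics/w2.png',im[:,:,::-1]); V=im.max(2).astype(int)
m=(V<70)&(W[...,2]>.075)&(W[...,2]<.095)
n,l,st,c=cv2.connectedComponentsWithStats(m.astype(np.uint8))
for i in range(1,n):
    if st[i,4]>300:
        p=W[l==i][:,:2]*1000; print('cap',c[i],st[i,4],cv2.minEnclosingCircle(p.astype(np.float32)))
im,W=pts('top'); np.savez('top1.npz',im=im,W=W); 
q=W-O; x=q@CX; y=q@CY; z=W[...,2]; h=cv2.cvtColor(im,cv2.COLOR_RGB2HSV).astype(int)
for yy in (-.03,0,.03):
  k=(abs(y-yy)<.002)&(x<-.115)&(x>-.33); o=np.argsort(x[k]); print([(round(a*1e3),round(c*1e3)) for a,c in zip(x[k][o],z[k][o])])
# green jar cap (white)
m=(abs(z-.103)<.006)&(x<-.118)&(x>-.26)&(abs(y)<.06)
n,l,st,c=cv2.connectedComponentsWithStats(m.astype(np.uint8))
for i in range(1,n):
    if st[i,4]>60: print('old',st[i,4],cv2.minEnclosingCircle((np.stack([x,y],-1)[l==i]*1000).astype(np.float32)), h[...,1][l==i].mean())
for xx in (-.2,-.16):
  k=(abs(x-xx)<.002)&(abs(y)<.13); o=np.argsort(y[k]); print([(round(a*1e3),round(c*1e3)) for a,c in zip(y[k][o],z[k][o])])
cv2.imwrite('pics/top1.png',cv2.resize(im[120:260,100:300],(800,560))[:,:,::-1])
plan([(np.array([.4739,-.4013,.2]),ori(-CX),8)])
E
```

```text
cap [259.65239617 177.55750799] 3130 ((474.73455810546875, -402.507568359375), 27.3976993560791)
cap [394.38750394 192.16724519] 3169 ((468.09417724609375, -520.7916870117188), 27.664159774780273)
[(-327, -3), (-324, 0), (-321, 0), (-318, -5), (-314, 1), (-311, -5), (-302, 98), (-298, 104), (-295, 101), (-294, 0), (-292, 101), (-291, 0), (-287, 0), (-284, -2), (-281, -4), (-281, 1), (-278, -6), (-278, 0), (-274, 1), (-271, -2), (-271, -5), (-267, 1), (-258, 109), (-255, 115), (-255, 109), (-252, 109), (-250, 90), (-249, 87), (-247, 17), (-244, 16), (-241, 19), (-241, 16), (-237, 18), (-237, 17), (-234, 21), (-234, 18), (-231, 17), (-227, 18), (-224, 12), (-221, 14), (-218, 19), (-214, 15), (-211, 17), (-208, 14), (-205, 17), (-201, 18), (-198, 19), (-195, 14), (-191, 14), (-152, 15), (-149, 22), (-145, 12), (-142, 17), (-139, 14), (-135, 15), (-132, 15), (-129, 18), (-126, 22), (-122, 19), (-122, 15), (-119, 18), (-119, 16), (-116, 20), (-116, 17)]
[(-329, -3), (-329, 3), (-326, 0), (-325, 0), (-322, -3), (-319, -1), (-316, -5), (-312, -2), (-309, 2), (-300, 101), (-297, 103), (-296,
[... 3676 characters left out ...]
(12, 102), (15, 102), (15, 102), (18, 101), (21, 101), (23, 12), (24, 102), (26, 13), (27, 19), (30, 15), (30, 18), (33, 13), (33, 18), (36, 17), (37, 17), (40, 21), (40, 20), (43, 21), (46, 17), (49, 13), (53, 18), (56, 19), (60, 20), (62, 12), (66, 16), (69, 21), (72, 19), (76, 18), (79, 16), (82, 17), (86, 21), (89, 19), (92, 20), (92, 19), (96, 84), (98, 3), (98, 13), (101, -2), (105, 1), (108, -3), (111, -3), (115, -2), (118, 2), (121, -2), (124, -3), (128, -4)]
now [ 0.4694 -0.4025  0.1979] [-0.79  0.2   1.45 -0.    1.5   0.72] F [ 0.9 -0.7  0.3] op 0.0932 t 12.35
8 rows [0.002, -0.0, -0.001] [-0.001, 0.001, -0.001] |s|1mm |w|0.1 mid [ 0.471 -0.402  0.199] end [ 0.4734 -0.4022  0.1999]
```

View pics/w2.png

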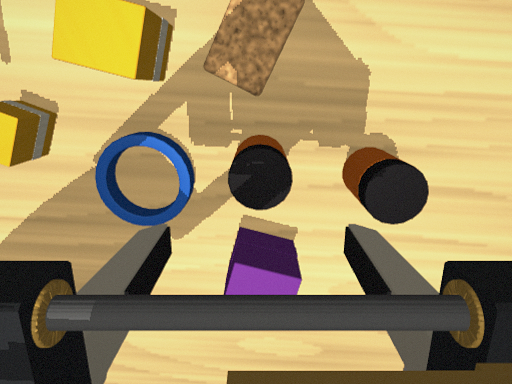

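View pics/top1.png

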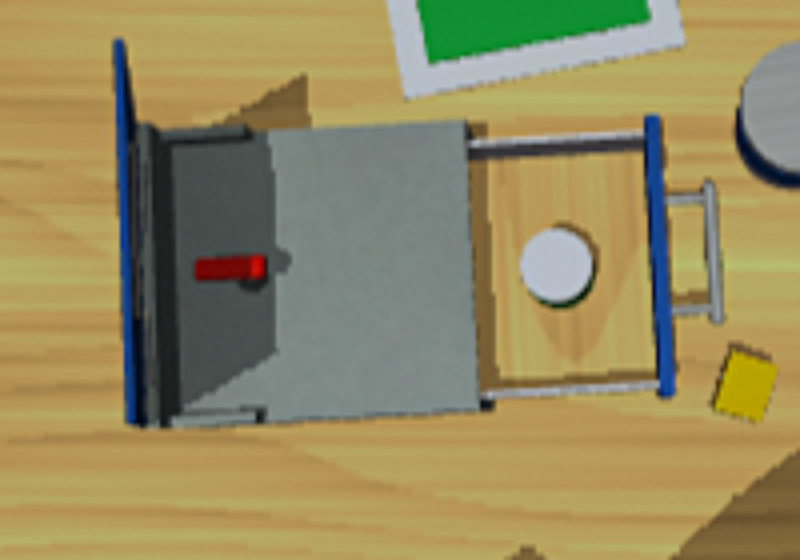

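The wrist view shows the target jar at (260,177) and the other orange jar at (394,192). The top view shows the drawer out about 136 mm, with the green jar's white cap at (557,266) and a gap on each side. I'll descend on the jar.

```bash
python3 - <<'E'
from h import *
plan([(np.array([.4745,-.402,.038]),ori(-CX),8)])
E
```

```text
now [ 0.4694 -0.4025  0.1979] [-0.79  0.2   1.45 -0.    1.5   0.72] F [ 0.9 -0.7  0.3] op 0.0932 t 12.35
8 rows [0.003, 0.0, 0.08] [-0.001, 0.001, -0.001] |s|20mm |w|0.1 mid [ 0.472 -0.402  0.118] end [ 0.4745 -0.4018  0.0379]
```

Request:
play_rows:
  slide:
    - [0.01, 0, 0.1]
    - [0.01, 0, 0.1]
    - [0, 0, 0.1]
    - [0, 0, 0.1]
    - [0, 0, 0.1]
    - [0, 0, 0.08]
    - [0, 0, 0.05]
    - [0, 0, 0.01]
  twist:
    - [-0.004, 0.004, -0.004]
    - [-0.004, 0.004, -0.004]
    - [0, 0, 0]
    - [0, 0, 0]
    - [0, 0, 0]
    - [0, 0, 0]
    - [0, 0, 0]
    - [0, 0, 0]

```text
t: 13.15
tool_pos: [0.4763, -0.4003, 0.0373]
orientation: [3.138, 0.115, -0.0]
force: [0.0, 0.4, 0.4]
opening: 0.0927
gripper_force: 0.0
```

Request:
play_rows:
  slide:
    - [0, 0, 0]
    - [0, 0, 0]
    - [0, 0, 0]
    - [0, 0, 0]
    - [0, 0, 0]
    - [0, 0, 0]
    - [0, 0, 0]
    - [0, 0, 0]
  twist:
    - [0, 0, 0]
    - [0, 0, 0]
    - [0, 0, 0]
    - [0, 0, 0]
    - [0, 0, 0]
    - [0, 0, 0]
    - [0, 0, 0]
    - [0, 0, 0]
  fingers: 1
  force: 20

```text
t: 13.95
tool_pos: [0.4776, -0.4025, 0.0409]
orientation: [3.134, 0.112, 0.006]
force: [-0.1, 0.1, 3.6]
opening: 0.0555
gripper_force: 20.0
```

```bash
python3 - <<'E'
from h import *
Q=ori(-CX)
p=robot.read_state()['tool_pos']
plan([(np.array([p[0],p[1],.22]),Q,8),(ch(-.185,.062,.22),Q,16),(ch(-.185,.062,.11),Q,8)])
E
```

```text
now [ 0.4776 -0.4025  0.0409] [-0.78  0.34  1.59 -0.    1.21  0.72] F [-0.1  0.1  3.6] op 0.0555 t 13.95
8 rows [0.0, 0.0, -0.09] [0.001, -0.0, 0.001] |s|22mm |w|0.1 mid [ 0.477 -0.402  0.131] end [ 0.477  -0.4022  0.2209]
16 rows [0.018, -0.094, 0.0] [-0.0, -0.0, -0.0] |s|24mm |w|0.0 mid [ 0.501 -0.212  0.222] end [ 0.5251 -0.0224  0.2221]
8 rows [-0.0, 0.001, 0.056] [-0.0, -0.0, -0.0] |s|14mm |w|0.0 mid [ 0.525 -0.023  0.166] end [ 0.5256 -0.0241  0.1101]
```

Request:
play_rows:
  slide:
    - [0, 0, -0.04]
    - [0, 0, -0.1]
    - [0, 0, -0.12]
    - [0, 0, -0.12]
    - [0, 0, -0.12]
    - [0, 0, -0.12]
    - [0, 0, -0.1]
    - [0, 0, -0.02]
  twist:
    - [0, 0, 0]
    - [0, 0, 0]
    - [0, 0, 0]
    - [0, 0, 0]
    - [0, 0, 0]
    - [0, 0, 0]
    - [0, 0, 0]
    - [0, 0, 0]

```text
t: 14.75
tool_pos: [0.4778, -0.4023, 0.2294]
orientation: [3.131, 0.112, 0.011]
force: [0.6, -0.7, -3.3]
opening: 0.0556
gripper_force: 20.0
```

Request:
play_rows:
  slide:
    - [0.018, -0.08, 0]
    - [0.018, -0.1, 0]
    - [0.018, -0.1, 0]
    - [0.018, -0.1, 0]
    - [0.018, -0.1, 0]
    - [0.018, -0.1, 0]
    - [0.018, -0.1, 0]
    - [0.018, -0.1, 0]
  twist:
    - [0, 0, 0]
    - [0, 0, 0]
    - [0, 0, 0]
    - [0, 0, 0]
    - [0, 0, 0]
    - [0, 0, 0]
    - [0, 0, 0]
    - [0, 0, 0]

```text
t: 15.55
tool_pos: [0.4979, -0.2027, 0.2225]
orientation: [3.136, 0.112, 0.001]
force: [0.9, -0.1, -3.1]
opening: 0.0558
gripper_force: 20.0
```

Request:
play_rows:
  slide:
    - [0.018, -0.1, 0]
    - [0.018, -0.1, 0]
    - [0.018, -0.1, 0]
    - [0.018, -0.1, 0]
    - [0.018, -0.1, 0]
    - [0.018, -0.1, 0]
    - [0.018, -0.1, 0]
    - [0.018, -0.024, 0]
  twist:
    - [0, 0, 0]
    - [0, 0, 0]
    - [0, 0, 0]
    - [0, 0, 0]
    - [0, 0, 0]
    - [0, 0, 0]
    - [0, 0, 0]
    - [0, 0, 0]

```text
t: 16.35
tool_pos: [0.5208, -0.0187, 0.2219]
orientation: [3.136, 0.116, 0.001]
force: [0.8, -0.3, -2.9]
opening: 0.0557
gripper_force: 20.0
```

```bash
python3 - <<'E'
from h import *
im,W=pts('wrist'); cv2.imwrite('pics/w3.png',im[:,:,::-1])
q=W-O; x=q@CX; y=q@CY; z=W[...,2]
m=(im.min(2)>120)&(abs(z-.103)<.006)&(abs(y)<.05)&(x>-.25)&(x<-.12); print('old',m.sum(),np.nanmean(x[m]),np.nanmean(y[m]))
Q=ori(-CX); s=robot.read_state(); p=s['tool_pos']-O; print('tcp chest',p@CX,p@CY)
plan([(ch(-.185,.062,.12),Q,8),(ch(-.185,.062,.0605),Q,8)])
E
```

```text
old 3581 -0.17644797867841458 0.0008081189780068782
tcp chest -0.1795369680207089 0.06546373334687114
now [ 0.5214 -0.019   0.2221] [-0.13 -0.09  1.7  -0.    1.52  1.37] F [-0.7  0.8 -2.8] op 0.0556 t 16.4
8 rows [0.002, 0.003, 0.051] [0.0, -0.0, 0.001] |s|13mm |w|0.1 mid [ 0.524 -0.022  0.171] end [ 0.526  -0.0251  0.1201]
8 rows [-0.0, -0.001, 0.03] [0.0, -0.0, -0.0] |s|8mm |w|0.0 mid [ 0.526 -0.024  0.09 ] end [ 0.5259 -0.0234  0.0601]
```

View pics/w3.png

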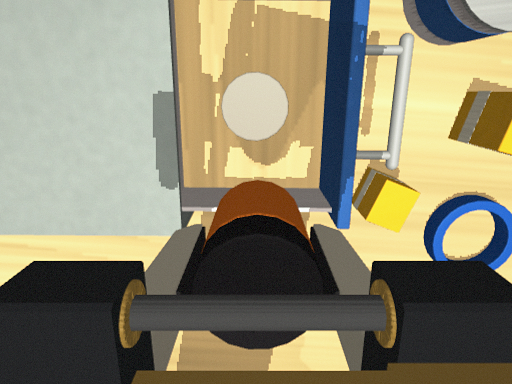

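Request:
play_rows:
  slide:
    - [0.008, 0.008, 0.05]
    - [0.008, 0.008, 0.065]
    - [0.008, 0.008, 0.065]
    - [0, 0, 0.065]
    - [0, 0, 0.065]
    - [0, 0, 0.065]
    - [0, 0, 0.033]
    - [0, 0, 0]
  twist:
    - [0, 0, 0.002]
    - [0, 0, 0.002]
    - [0, 0, 0.002]
    - [0, 0, 0]
    - [0, 0, 0]
    - [0, 0, 0]
    - [0, 0, 0]
    - [0, 0, 0]

```text
t: 17.2
tool_pos: [0.5268, -0.028, 0.1192]
orientation: [3.135, 0.101, -0.001]
force: [0.6, 0.6, -2.0]
opening: 0.0556
gripper_force: 20.0
```

```bash
python3 - <<'E'
from h import *
im,W=pts('wrist'); np.savez('w4.npz',im=im,W=W)
q=W-O; x=q@CX; y=q@CY; z=W[...,2]; s=robot.read_state(); zt=s['tool_pos'][2]+.0441
m=(im.max(2)<80)&(abs(z-zt)<.004); p=np.stack([x,y],-1)[m]*1000; print('cap',m.sum(),zt,np.percentile(p,[1,99],axis=0).round(1))
p=s['tool_pos']-O; print('tcp chest',p@CX,p@CY)
plan([(ch(-.185,.060,.0605),ori(-CX),8)])
E
```

```text
cap 8177 0.16470864008113595 [[-216.3   37.3]
 [-160.5   89.4]]
tcp chest -0.18874790471712966 0.05984580351035232
now [ 0.5276 -0.0279  0.1206] [-0.15  0.    1.8  -0.    1.33  1.36] F [ 0.5 -1.4 -2.7] op 0.0558 t 17.25
8 rows [-0.0, -0.002, 0.03] [0.001, -0.0, -0.0] |s|8mm |w|0.1 mid [ 0.528 -0.026  0.091] end [ 0.5274 -0.0239  0.0606]
```

Request:
play_rows:
  slide:
    - [0.008, -0.008, 0.01]
    - [0, 0, 0.035]
    - [0, 0, 0.04]
    - [0, 0, 0.04]
    - [0, 0, 0.04]
    - [0, 0, 0.035]
    - [0, 0, 0.025]
    - [0, 0, 0.01]
  twist:
    - [0, 0, 0]
    - [0, 0, 0]
    - [0, 0, 0]
    - [0, 0, 0]
    - [0, 0, 0]
    - [0, 0, 0]
    - [0, 0, 0]
    - [0, 0, 0]

```text
t: 18.05
tool_pos: [0.5299, -0.0252, 0.0618]
orientation: [3.135, 0.102, 0.002]
force: [-0.8, -0.2, -2.8]
opening: 0.0557
gripper_force: 20.0
```

Request:
play_rows:
  slide:
    - [0, 0, 0.004]
    - [0, 0, 0.002]
    - [0, 0, 0.002]
    - [0, 0, 0]
    - [0, 0, 0]
    - [0, 0, 0]
    - [0, 0, 0]
    - [0, 0, 0]
  twist:
    - [0, 0, 0]
    - [0, 0, 0]
    - [0, 0, 0]
    - [0, 0, 0]
    - [0, 0, 0]
    - [0, 0, 0]
    - [0, 0, 0]
    - [0, 0, 0]

```text
t: 18.85
tool_pos: [0.5305, -0.0253, 0.061]
orientation: [3.135, 0.102, 0.005]
force: [0.4, 0.8, -1.8]
opening: 0.0558
gripper_force: 20.0
```

Request:
play_rows:
  slide:
    - [0, 0, 0.002]
    - [0, 0, 0.002]
    - [0, 0, 0.002]
    - [0, 0, 0.002]
    - [0, 0, 0]
    - [0, 0, 0]
    - [0, 0, 0]
    - [0, 0, 0]
  twist:
    - [0, 0, 0]
    - [0, 0, 0]
    - [0, 0, 0]
    - [0, 0, 0]
    - [0, 0, 0]
    - [0, 0, 0]
    - [0, 0, 0]
    - [0, 0, 0]

```text
t: 19.65
tool_pos: [0.5305, -0.0253, 0.0589]
orientation: [3.135, 0.102, 0.005]
force: [0.4, -0.6, -2.1]
opening: 0.0556
gripper_force: 20.0
```

Request:
play_rows:
  slide:
    - [0, 0, 0.002]
    - [0, 0, 0.002]
    - [0, 0, 0.002]
    - [0, 0, 0.002]
    - [0, 0, 0]
    - [0, 0, 0]
    - [0, 0, 0]
    - [0, 0, 0]
  twist:
    - [0, 0, 0]
    - [0, 0, 0]
    - [0, 0, 0]
    - [0, 0, 0]
    - [0, 0, 0]
    - [0, 0, 0]
    - [0, 0, 0]
    - [0, 0, 0]

```text
t: 20.45
tool_pos: [0.5309, -0.0254, 0.0588]
orientation: [3.135, 0.103, 0.006]
force: [-8.2, 0.8, 14.8]
opening: 0.0556
gripper_force: 20.0
```

Request:
play_rows:
  slide:
    - [0, 0, -0.003]
    - [0, 0, -0.002]
    - [0, 0, 0]
    - [0, 0, 0]
    - [0, 0, 0]
    - [0, 0, 0]
    - [0, 0, 0]
    - [0, 0, 0]
  twist:
    - [0, 0, 0]
    - [0, 0, 0]
    - [0, 0, 0]
    - [0, 0, 0]
    - [0, 0, 0]
    - [0, 0, 0]
    - [0, 0, 0]
    - [0, 0, 0]

```text
t: 21.25
tool_pos: [0.5308, -0.0254, 0.0588]
orientation: [3.135, 0.102, 0.006]
force: [-2.6, -0.5, 6.9]
opening: 0.0558
gripper_force: 20.0
```

Request:
play_rows:
  slide:
    - [0, 0, 0]
    - [0, 0, 0]
    - [0, 0, 0]
    - [0, 0, 0]
    - [0, 0, -0.04]
    - [0, 0, -0.08]
    - [0, 0, -0.12]
    - [0, 0, -0.14]
  twist:
    - [0, 0, 0]
    - [0, 0, 0]
    - [0, 0, 0]
    - [0, 0, 0]
    - [0, 0, 0]
    - [0, 0, 0]
    - [0, 0, 0]
    - [0, 0, 0]
  fingers: -0.6

```text
t: 22.05
tool_pos: [0.5293, -0.0247, 0.1538]
orientation: [3.135, 0.102, 0.002]
force: [1.0, 1.0, -0.4]
opening: 0.0745
gripper_force: 0.0
```

```bash
python3 - <<'E'
from h import *
d=np.radians(78.5); Y=-np.array([np.cos(d),np.sin(d),0]); Q=ori(Y)
plan([(np.array([.55,-.15,.23]),ori(-CX),8),(np.array([.582,-.272,.2]),Q,8)])
E
```

```text
now [ 0.5293 -0.0247  0.1538] [-0.14 -0.02  1.76 -0.    1.4   1.37] F [ 1.   1.  -0.4] op 0.0745 t 22.05
8 rows [0.006, 0.063, -0.038] [0.001, -0.0, -0.0] |s|18mm |w|0.1 mid [ 0.539 -0.087  0.192] end [ 0.5494 -0.1496  0.2299]
8 rows [0.019, 0.06, 0.015] [-0.0, -0.0, 0.032] |s|16mm |w|1.9 mid [ 0.569 -0.209  0.215] end [ 0.5811 -0.2709  0.1995]
```

Request:
play_rows:
  slide:
    - [0.006, 0.063, -0.038]
    - [0.006, 0.063, -0.038]
    - [0.006, 0.063, -0.038]
    - [0.006, 0.063, -0.038]
    - [0.006, 0.063, -0.038]
    - [0.006, 0.063, -0.038]
    - [0.006, 0.063, -0.038]
    - [0.006, 0.063, -0.038]
  twist:
    - [0, 0, 0]
    - [0, 0, 0]
    - [0, 0, 0]
    - [0, 0, 0]
    - [0, 0, 0]
    - [0, 0, 0]
    - [0, 0, 0]
    - [0, 0, 0]
  fingers: -0.85

```text
t: 22.85
tool_pos: [0.5502, -0.1509, 0.2304]
orientation: [3.135, 0.102, 0.004]
force: [1.0, -0.1, 0.5]
opening: 0.0861
gripper_force: 0.0
```

Request:
play_rows:
  slide:
    - [0.019, 0.06, 0.015]
    - [0.019, 0.06, 0.015]
    - [0.019, 0.06, 0.015]
    - [0.019, 0.06, 0.015]
    - [0.019, 0.06, 0.015]
    - [0.019, 0.06, 0.015]
    - [0.019, 0.06, 0.015]
    - [0.019, 0.06, 0.015]
  twist:
    - [0, 0, 0.032]
    - [0, 0, 0.032]
    - [0, 0, 0.032]
    - [0, 0, 0.032]
    - [0, 0, 0.032]
    - [0, 0, 0.032]
    - [0, 0, 0.032]
    - [0, 0, 0.032]

```text
t: 23.65
tool_pos: [0.582, -0.2723, 0.2001]
orientation: [3.121, -0.322, 0.006]
force: [-0.3, 0.2, -0.2]
opening: 0.0861
gripper_force: 0.0
```

```bash
python3 - <<'E'
from h import *
im,W=pts('wrist'); cv2.imwrite('pics/w5.png',im[:,:,::-1]); h=cv2.cvtColor(im,cv2.COLOR_RGB2HSV).astype(int); z=W[...,2]
m=((h[...,0]>20)&(h[...,0]<34)&(h[...,1]>180)&(abs(z-.085)<.004)).astype(np.uint8)
n,l,st,c=cv2.connectedComponentsWithStats(m)
for i in range(1,n):
    if st[i,4]>300: print(c[i],st[i,4],cv2.minAreaRect((W[l==i][:,:2]*1000).astype(np.float32)))
im,W=pts('top'); q=W-O; x=q@CX; y=q@CY; z=W[...,2]; h=cv2.cvtColor(im,cv2.COLOR_RGB2HSV).astype(int)
m=((abs(z-.103)<.006)&(x<-.118)&(x>-.245)&(abs(y)<.095)).astype(np.uint8)
n,l,st,c=cv2.connectedComponentsWithStats(m)
for i in range(1,n):
    if st[i,4]>60: print('indrawer',st[i,4],cv2.minEnclosingCircle((np.stack([x,y],-1)[l==i]*1000).astype(np.float32)))
cv2.imwrite('pics/top2.png',cv2.resize(im[120:260,100:300],(800,560))[:,:,::-1])
plan([(np.array([.582,-.272,.045]),ori(-np.array([np.cos(np.radians(78.5)),np.sin(np.radians(78.5)),0])),8)])
E
```

```text
[247.7206278 191.5206278] 2230 ((577.185546875, -264.96466064453125), (53.306026458740234, 40.059349060058594), 78.95658111572266)
indrawer 255 ((-176.0955352783203, 1.2051626443862915), 27.636194229125977)
indrawer 265 ((-185.9754638671875, 60.41055679321289), 27.65616798400879)
now [ 0.5814 -0.2731  0.1995] [-0.52  0.25  1.39 -0.    1.5   1.26] F [ 0.2 -0.3 -0.3] op 0.0855 t 23.75
8 rows [0.0, -0.001, 0.077] [0.001, -0.0, -0.001] |s|19mm |w|0.1 mid [ 0.582 -0.272  0.122] end [ 0.5822 -0.2713  0.0455]
```

View pics/w5.png

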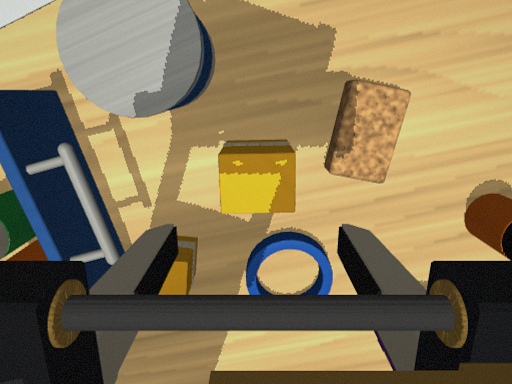

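The wrist view shows the large carton at (257,182), square to the fingers; the sander at (370,130) is clear. The placed jar stands at chest (-186, 60). I'll descend on the carton.

Request:
play_rows:
  slide:
    - [0.002, -0.004, 0.08]
    - [0, -0.002, 0.1]
    - [0, 0, 0.1]
    - [0, 0, 0.1]
    - [0, 0, 0.1]
    - [0, 0, 0.08]
    - [0, 0, 0.05]
    - [0, 0, 0.01]
  twist:
    - [0.004, 0, -0.004]
    - [0.004, 0, -0.004]
    - [0, 0, 0]
    - [0, 0, 0]
    - [0, 0, 0]
    - [0, 0, 0]
    - [0, 0, 0]
    - [0, 0, 0]

```text
t: 24.55
tool_pos: [0.5823, -0.2685, 0.0438]
orientation: [-3.122, 0.304, -0.003]
force: [-0.2, -0.2, 0.1]
opening: 0.0861
gripper_force: 0.0
```

Request:
play_rows:
  slide:
    - [0, 0, 0]
    - [0, 0, 0]
    - [0, 0, 0]
    - [0, 0, 0]
    - [0, 0, 0]
    - [0, 0, 0]
    - [0, 0, 0]
    - [0, 0, 0]
  twist:
    - [0, 0, 0]
    - [0, 0, 0]
    - [0, 0, 0]
    - [0, 0, 0]
    - [0, 0, 0]
    - [0, 0, 0]
    - [0, 0, 0]
    - [0, 0, 0]
  fingers: 1
  force: 20

```text
t: 25.35
tool_pos: [0.5843, -0.2701, 0.0471]
orientation: [-3.124, 0.305, -0.011]
force: [-1.0, 0.5, 6.7]
opening: 0.0655
gripper_force: 20.0
```

```bash
python3 - <<'E'
from h import *
p=robot.read_state()['tool_pos'].copy(); R0=R.from_rotvec(robot.read_state()['orientation']).as_matrix(); p2=p.copy(); p2[2]=.23; Q=ori(-CX)
plan([(p2,R0,8),(ch(-.185,-.062,.23),Q,16)])
E
```

```text
now [ 0.5843 -0.2701  0.0471] [-0.52  0.38  1.52  0.01  1.24  1.25] F [-1.   0.5  6.7] op 0.0655 t 25.35
8 rows [0.001, -0.0, -0.091] [0.0, 0.0, 0.0] |s|23mm |w|0.0 mid [ 0.585 -0.27   0.138] end [ 0.585  -0.2708  0.2291]
16 rows [0.011, -0.065, -0.0] [-0.0, -0.0, -0.016] |s|16mm |w|1.0 mid [ 0.624 -0.145  0.23 ] end [ 0.6465 -0.0152  0.2301]
```

Request:
play_rows:
  slide:
    - [0, 0, -0.04]
    - [0, 0, -0.1]
    - [0, 0, -0.12]
    - [0, 0, -0.12]
    - [0, 0, -0.12]
    - [0, 0, -0.12]
    - [0, 0, -0.09]
    - [0, 0, -0.02]
  twist:
    - [0, 0, 0]
    - [0, 0, 0]
    - [0, 0, 0]
    - [0, 0, 0]
    - [0, 0, 0]
    - [0, 0, 0]
    - [0, 0, 0]
    - [0, 0, 0]

```text
t: 26.15
tool_pos: [0.5838, -0.2707, 0.2322]
orientation: [-3.125, 0.305, -0.015]
force: [-0.1, -0.3, -0.7]
opening: 0.0659
gripper_force: 20.0
```

Request:
play_rows:
  slide:
    - [0.011, -0.065, 0]
    - [0.011, -0.065, 0]
    - [0.011, -0.065, 0]
    - [0.011, -0.065, 0]
    - [0.011, -0.065, 0]
    - [0.011, -0.065, 0]
    - [0.011, -0.065, 0]
    - [0.011, -0.065, 0]
  twist:
    - [0, 0, -0.016]
    - [0, 0, -0.016]
    - [0, 0, -0.016]
    - [0, 0, -0.016]
    - [0, 0, -0.016]
    - [0, 0, -0.016]
    - [0, 0, -0.016]
    - [0, 0, -0.016]

```text
t: 26.95
tool_pos: [0.6222, -0.1428, 0.2287]
orientation: [-3.137, 0.092, -0.008]
force: [-0.2, 0.3, -1.5]
opening: 0.0657
gripper_force: 20.0
```

Request:
play_rows:
  slide:
    - [0.011, -0.065, 0]
    - [0.011, -0.065, 0]
    - [0.011, -0.065, 0]
    - [0.011, -0.065, 0]
    - [0.011, -0.065, 0]
    - [0.011, -0.065, 0]
    - [0.011, -0.065, 0]
    - [0.011, -0.065, 0]
  twist:
    - [0, 0, -0.016]
    - [0, 0, -0.016]
    - [0, 0, -0.016]
    - [0, 0, -0.016]
    - [0, 0, -0.016]
    - [0, 0, -0.016]
    - [0, 0, -0.016]
    - [0, 0, -0.016]

```text
t: 27.75
tool_pos: [0.6442, -0.0131, 0.2292]
orientation: [-3.136, -0.118, -0.008]
force: [0.1, -0.4, -1.2]
opening: 0.0655
gripper_force: 20.0
```

```bash
cat > c.py <<'E'
from h import *
im,W=pts('wrist'); cv2.imwrite('pics/w6.png',im[:,:,::-1]); s=robot.read_state()
q=W-O; x=q@CX; y=q@CY; z=W[...,2]; zt=s['tool_pos'][2]-.0471+.085
h=cv2.cvtColor(im,cv2.COLOR_RGB2HSV).astype(int)
m=(h[...,0]>18)&(h[...,0]<36)&(h[...,1]>150)&(abs(z-zt)<.005); p=np.stack([x,y],-1)[m]*1000
print('carton top',m.sum(),np.percentile(p,[1,99],axis=0).round(1),cv2.minAreaRect(p.astype(np.float32)))
p=s['tool_pos']-O; print('tcp chest',p@CX,p@CY)
E
python3 - <<'E'
import c; from h import *
Q=ori(-CX); plan([(ch(-.185,-.062,.13),Q,8)])
E
```

```text
carton top 12084 [[-213.4  -83.3]
 [-149.3  -30. ]] ((-181.4529571533203, -56.03862762451172), (67.3205337524414, 55.48137283325195), 1.2110400199890137)
tcp chest -0.17897650579378702 -0.05771799845241138
now [ 0.6443 -0.0104  0.2292] [-0.1   0.24  1.34  0.01  1.55  1.39] F [-0.4  1.3 -1.5] op 0.0656 t 27.8
8 rows [0.002, 0.003, 0.05] [-0.001, -0.001, 0.001] |s|13mm |w|0.1 mid [ 0.647 -0.013  0.179] end [ 0.6489 -0.016   0.1292]
```

Request:
play_rows:
  slide:
    - [0.008, 0.008, 0.05]
    - [0.008, 0.008, 0.065]
    - [0.007, 0.008, 0.065]
    - [0, 0, 0.065]
    - [0, 0, 0.065]
    - [0, 0, 0.06]
    - [0, 0, 0.03]
    - [0, 0, 0]
  twist:
    - [-0.002, -0.002, 0.005]
    - [-0.002, -0.002, 0.005]
    - [-0.002, -0.002, 0.005]
    - [0, 0, 0]
    - [0, 0, 0]
    - [0, 0, 0]
    - [0, 0, 0]
    - [0, 0, 0]

```text
t: 28.6
tool_pos: [0.6491, -0.0201, 0.1272]
orientation: [3.137, 0.091, -0.006]
force: [0.2, -0.3, -2.1]
opening: 0.0662
gripper_force: 20.0
```

```bash
python3 - <<'E'
import c; from h import *
Q=ori(-CX); plan([(ch(-.185,-.0635,.067),Q,8)])
E
```

```text
carton top 11818 [[-220.6  -88. ]
 [-156.5  -35.1]] ((-188.5409698486328, -61.10885238647461), (55.067291259765625, 66.19345092773438), 89.82247924804688)
tcp chest -0.18906727511184845 -0.06267080691124936
now [ 0.6499 -0.0202  0.1286] [-0.11  0.32  1.44 -0.    1.39  1.41] F [ 0.1 -0.2 -1.2] op 0.0655 t 28.65
8 rows [0.0, -0.002, 0.031] [0.0, 0.0, -0.001] |s|8mm |w|0.1 mid [ 0.65  -0.018  0.098] end [ 0.6495 -0.0164  0.0666]
```

View pics/w6.png

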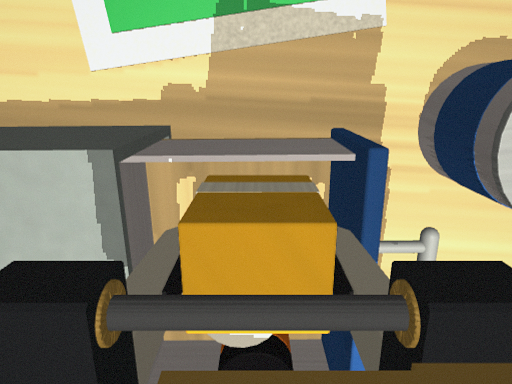

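The carton at (258,240) lines up with the gap, and the front panel is to its right at (355,200). I'll lower it.

Request:
play_rows:
  slide:
    - [0.001, -0.008, 0.015]
    - [0.001, -0.008, 0.035]
    - [0, -0.004, 0.04]
    - [0, 0, 0.045]
    - [0, 0, 0.045]
    - [0, 0, 0.035]
    - [0, 0, 0.02]
    - [0, 0, 0.008]
  twist:
    - [0, 0, 0]
    - [0, 0, 0]
    - [0, 0, 0]
    - [0, 0, 0]
    - [0, 0, 0]
    - [0, 0, 0]
    - [0, 0, 0]
    - [0, 0, 0]

```text
t: 29.45
tool_pos: [0.6498, -0.0154, 0.0673]
orientation: [3.137, 0.091, -0.004]
force: [1.1, -0.4, -1.9]
opening: 0.066
gripper_force: 20.0
```

Request:
play_rows:
  slide:
    - [0, 0, 0.002]
    - [0, 0, 0.002]
    - [0, 0, 0]
    - [0, 0, 0]
    - [0, 0, 0]
    - [0, 0, 0]
    - [0, 0, 0]
    - [0, 0, 0]
  twist:
    - [0, 0, 0]
    - [0, 0, 0]
    - [0, 0, 0]
    - [0, 0, 0]
    - [0, 0, 0]
    - [0, 0, 0]
    - [0, 0, 0]
    - [0, 0, 0]

```text
t: 30.25
tool_pos: [0.6504, -0.0154, 0.0674]
orientation: [3.137, 0.091, -0.002]
force: [-0.7, -0.9, -0.8]
opening: 0.0661
gripper_force: 20.0
```

Request:
play_rows:
  slide:
    - [0, 0, 0.002]
    - [0, 0, 0.002]
    - [0, 0, 0.002]
    - [0, 0, 0.001]
    - [0, 0, 0]
    - [0, 0, 0]
    - [0, 0, 0]
    - [0, 0, 0]
  twist:
    - [0, 0, 0]
    - [0, 0, 0]
    - [0, 0, 0]
    - [0, 0, 0]
    - [0, 0, 0]
    - [0, 0, 0]
    - [0, 0, 0]
    - [0, 0, 0]

```text
t: 31.05
tool_pos: [0.6504, -0.0154, 0.0657]
orientation: [3.137, 0.091, -0.002]
force: [-0.0, -0.2, -1.8]
opening: 0.0658
gripper_force: 20.0
```

Request:
play_rows:
  slide:
    - [0, 0, 0.001]
    - [0, 0, 0.001]
    - [0, 0, 0.001]
    - [0, 0, 0]
    - [0, 0, 0]
    - [0, 0, 0]
    - [0, 0, 0]
    - [0, 0, 0]
  twist:
    - [0, 0, 0]
    - [0, 0, 0]
    - [0, 0, 0]
    - [0, 0, 0]
    - [0, 0, 0]
    - [0, 0, 0]
    - [0, 0, 0]
    - [0, 0, 0]

```text
t: 31.85
tool_pos: [0.6505, -0.0154, 0.0654]
orientation: [3.137, 0.091, -0.001]
force: [-3.1, -0.7, 5.6]
opening: 0.0659
gripper_force: 20.0
```

Contact at about 7 N. I'll open to about 80 mm and retreat.

Request:
play_rows:
  slide:
    - [0, 0, 0]
    - [0, 0, 0]
    - [0, 0, 0]
    - [0, 0, 0]
    - [0, 0, -0.04]
    - [0, 0, -0.08]
    - [0, 0, -0.12]
    - [0, 0, -0.16]
  twist:
    - [0, 0, 0]
    - [0, 0, 0]
    - [0, 0, 0]
    - [0, 0, 0]
    - [0, 0, 0]
    - [0, 0, 0]
    - [0, 0, 0]
    - [0, 0, 0]
  fingers: -0.7

```text
t: 32.65
tool_pos: [0.6491, -0.0149, 0.1645]
orientation: [3.137, 0.091, -0.007]
force: [0.5, 0.8, -0.2]
opening: 0.079
gripper_force: 0.0
```

Request:
play_rows:
  slide:
    - [0, 0.05, -0.1]
    - [0, 0.1, -0.1]
    - [0, 0.15, -0.05]
    - [0, 0.15, 0]
    - [0, 0.15, 0]
    - [0, 0.15, 0]
    - [0, 0.08, 0]
    - [0, 0, 0]
  twist:
    - [0, 0, 0]
    - [0, 0, 0]
    - [0, 0, 0]
    - [0, 0, 0]
    - [0, 0, 0]
    - [0, 0, 0]
    - [0, 0, 0]
    - [0, 0, 0]

```text
t: 33.45
tool_pos: [0.6622, -0.2247, 0.2283]
orientation: [3.137, 0.086, -0.002]
force: [-0.3, 1.0, 0.4]
opening: 0.0788
gripper_force: 0.0
```

```bash
python3 - <<'E'
from h import *
im,W=pts('top'); q=W-O; x=q@CX; y=q@CY; z=W[...,2]
m=((abs(z-.103)<.006)&(x<-.118)&(x>-.245)&(abs(y)<.094)).astype(np.uint8)
n,l,st,c=cv2.connectedComponentsWithStats(m)
for i in range(1,n):
    if st[i,4]>60: print('indrawer',st[i,4],np.nanmedian(z[l==i]),cv2.minAreaRect((np.stack([x,y],-1)[l==i]*1000).astype(np.float32)))
k=(abs(y)<.04)&(x<-.27)&(x>-.33)&(z>.09); print('handle x',np.nanmedian(x[k]))
h=cv2.cvtColor(im,cv2.COLOR_RGB2HSV); r=((h[...,0]<6)|(h[...,0]>174))&(h[...,1]>180)&(z>.14)&(x>0)&(x<.1)&(abs(y)<.05); print('stay z',np.nanmedian(z[r]))
print(robot.read_state()['force'])
cv2.imwrite('pics/top3.png',cv2.resize(im[110:290,100:400],(800,480))[:,:,::-1])
E
```

```text
indrawer 373 0.10194895235838342 ((-183.84085083007812, -62.39492416381836), (65.56572723388672, 54.71518325805664), 0.8598730564117432)
indrawer 259 0.10185984119361824 ((-175.64942932128906, 1.5263481140136719), (52.756629943847656, 52.02756881713867), 86.587158203125)
indrawer 264 0.10199766799070176 ((-186.17611694335938, 60.37371826171875), (51.69603729248047, 54.7891960144043), 86.98799896240234)
handle x -0.2987379544603702
stay z 0.18771904047650945
[ 0.18310592  0.56302369 -0.9173771 ]
```

View pics/top3.png

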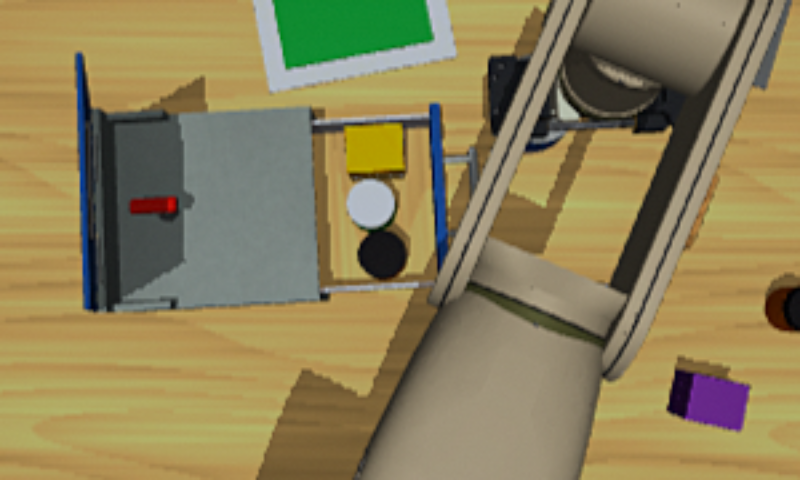

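The drawer is out about 137 mm. The carton (375,150), green jar (371,203) and orange jar (382,254) all stand upright in it, the stay at (155,205) is raised, and the robot is touching nothing. Handing in.

```bash
python3 -c "
from plant import robot
print(robot.close_job())"
```

```text
the job is handed in; nothing more can be done
None
```

The job is handed in at about 33 s: the stay is up about 30 mm, the drawer is out about 137 mm, the orange jar and yellow carton stand upright on either side of the green jar, and I did not touch the lid or the bystanders.

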